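# Fold the travel hanger and slip it into its case

### The arm

A 6-joint arm with a two-finger parallel gripper is mounted at the origin on the work surface. World frame = base frame: x ahead of the robot, y to its left, z up, the work surface at z = 0. Lengths are in mm, angles in rad, forces in N, time in s.
With the tool pointing down it reaches from about 350 to 800 mm from the base axis. Payload 7.3 kg.
Tool frame: the origin (TCP) lies at the very end of the fingers, on their centre line; the grasp point (between the pads) lies 19 mm behind it; x points along the fingers, z is the direction in which the jaws open and shut, and the axes are right-handed (so a half turn about x gives the same grasp; the last joint's range is limited). The gripper opens to 85 mm and grips with 20 to 120 N. Pads are 22 mm wide; open, the fingers measure 114 mm over their backs; the gripper's body (76 mm by 85 mm) begins 54 mm behind the grasp point. The pads swing forward as they close: fully open they stand 13 mm farther back than shut.
Start: joints at [-1.431, 0.342, 1.524, -0, 1.275, -0.146], TCP at [148.033, -503.717, 231.322] pointing down, gripper open.
Joint ranges: [-2.53, 2.53], [-0.77, 2.02], [0.04, 2.7], [-1, 4.14], [0.28, 2.66], [-3.11, 3.11]. Speed limits (rad/s): [2.57, 2.57, 3.14, 3.14, 3.14, 3.14].

### API

Orientations are given as a unit quaternion [w, x, y, z].
In Python, from cell import monitor, viewer, workorder, find_in, trace gives the robot as it stands.
- The arm moves only by the tool arm_command, never from a script. Its argument "motion" is a list of rows, each a list of 7 numbers: the opening, from 0 (shut) to 1 (fully open), then the shift along the tool's x, y, z in mm, then the turn, a rotation vector about the tool's x, y, z in rad. In form: [[gripper, tx, ty, tz, rx, ry, rz], ...]. A call has exactly 10 rows; each row is the pose to reach, as a shift and turn from the pose commanded when the call began, along the tool's axes at that moment; what a row does not reach only later rows make up. A row lasts 1/8 s, in which the tool goes at most 62.5 mm and 10.7 degrees, less where a joint would pass 70% of its speed; a pose out of reach is approached as far as the arm can. A call with a gripper value outside its range is refused whole. The fingers move at their own pace and stop on an object; "squeeze" is the grip in N (left out, the last holds). Time passes only in rows, so rows that repeat a pose let the fingers close, or fill a call up. It gives the time, the measured TCP pose, the force and the opening at its end, in the units of the state.
- monitor.state(): the state, without advancing time (a new reading comes with each control period).
- viewer.capture(name): name is "scene" or "top"; returns a dict with "image" (384x512x3 uint8, red, green, blue), "mtx" (3x3 intrinsics, pixels), "k1" (the pictures are not rectified: a ray, as slopes to the right and down, at radius r is drawn at 1 + k1 r^2 times it, then the intrinsics apply), "pose" (4x4, takes a point from camera to world coordinates). Camera axes: x right, y down, z forward; pixel columns grow to the right and rows downward; lengths in mm; the calibration is good to about 2 mm. A picture is of the moment at which its call begins. There is no depth.
- workorder.sign_off(): hands the job in, once; it reports no verdict.
Trained networks look in the newest picture that a camera, given by its name, has taken for a name from the list of things; names that differ only in an ending like _2 or _b are one class to them, and where a whole thing is asked for, a point or a joint stands for the part that bears it (a point fixed in the world has none). Each returns a list of dicts, best first, with "p" (0 to 1); they miss things now and then, are a little off and sometimes report something else, mostly with a low value. They report only what shows in the picture. A call takes as long as a camera call.
- find_in(camera, target): "rect" ([left, top, width, height] in pixels, round what is visible of it).
- trace(camera, target): "mask" (384x512 bool, what is visible of it) and "rect" ([left, top, width, height] in pixels, round what is visible of it).
The state is a dict: "time_s": time; "qpos": joint angles; "qd": joint speeds; "joint_efforts": joint torques, N m; "position": TCP position; "orientation": TCP orientation; "force": force on the tool from outside, world axes, zero at the start; "ft_torque": the same for the moment, N m; "gripper_width": finger opening in mm.
Only numpy, scipy, OpenCV 4.12 (cv2) and the standard library are available. Lean on these libraries where they do the work, as an engineer would, in place of code of your own. Each camera call takes 0.05 s, during which the arm holds its last target. There are 200 camera calls.

### The job

Put the folding travel hanger away: fold both of its arms shut, then slide it arm tips first into the empty slip case until it is fully home, hook and end of the hub left sticking out like the one beside it. Do not force it into the case, let go of it when it is in, and leave the cleaner bottle, the bowl and the hand brush where they are.

Things in the scene. Friction and masses are not known exactly. Their poses are not given: they have to be found in the camera images.
- hanger_hub (a point): Folding hanger, burgundy, lies flat, about 200 g. Point on the line between the two arm pins, 10 mm above the underside (half-way up). x towards where the folded arm tips go, z up. Hub: dark block 42 mm wide, 20 mm high, from x = -44 to +14 mm. Flat hook of 5 mm wire, 44 mm wide, at half height from x = -44 to -110 mm. Only friction on the worktop (1 to 2 N) holds it: it may shift when pushed.
- hanger_balance (a point): Centre of the folded hanger's arms near its balance point: on the hub's centre line, 45 mm in x from hanger_hub, 10 mm above the underside, same axes. Folded, the two arms lie side by side here, 4 mm apart, together 44 mm wide and 18 mm high, undersides level with the hub's; their tips end 150 mm from hanger_hub. Squeezed across here they stay shut.
- left_arm (a joint): Angle of the left (+y) arm: 0 folded against its stop (along the hanger's x), growing as it swings outward to 1.4 rad. Its vertical pin is at x = 0, y = +12 mm from hanger_hub. Stiff hinge that stays where it is left, 0.015 N m to turn. The arm is a straight bar 20 mm wide, 18 mm high, 150 mm long from pin to rounded tip.
- right_arm (a joint): Angle of the right (-y) arm: the mirror image of left_arm, pin at x = 0, y = -12 mm; 0 folded, up to 1.4 rad outward.
- left_arm_tip (a point): Centre of the round end (radius 10 mm) of the left arm, half-way up, 140 mm from its pin. x runs along the arm away from the pin.
- right_arm_tip (a point): Centre of the round end (radius 10 mm) of the right arm, half-way up, 140 mm from its pin. x runs along the arm away from the pin.
- slot_mouth (a point): Empty slip case: white, fixed, 164 mm long, 55 wide, 31 high. Point at its open end, on its centre line, 13 mm above the worktop. x points into the case, z up. Inside: 47 mm wide, 25 mm high between the 3 mm floor and the roof (3 mm thick, with a long window), 160 mm deep. Hanger home: arm tips on the end stop, hanger_hub 10 mm inside this point, 34 mm of hub and the hook outside.
- slot_end (a point): Inner face of the end stop of the empty case, on its centre line, 160 mm in from slot_mouth, same height and axes. The arm tips touch here when the hanger is fully home. Over the last 30 mm before it a black sprung tongue, hinged in the roof window, presses down on the arms to keep the hanger in: pushing past it takes some 3 to 8 N all the way to the hard stop.
- case_full: The other slip case, like the empty one but with a folded hanger stored in it; fixed. Origin under its centre, 82 mm from its open end; x points from the open end inwards. Hub and hook of the stored hanger stick out 100 mm from its open end.
- cleaner_mid (a point): Bystander: white cleaner bottle with blue label and yellow cap, 62 mm across, 150 mm tall, standing loose; point at its middle, half-way up.
- peg_bowl: Bystander: white bowl holding clothes pegs, 110 mm across, 50 mm tall, loose; origin under its centre.
- dust_brush: Bystander: burgundy hand brush lying on its black bristles, 235 mm long, 45 mm wide, 40 mm tall, loose; origin underneath, near its middle, x towards the head.

How it is judged (in metres and radians):
On the way:
1. both arms are folded shut while the hanger is still outside the case (value of joint each of left_arm, right_arm below 0.1 rad and x of hanger_hub in the frame of slot_mouth below -0.1 m), for 0.1 s.
At the end, for the whole second after the job is handed in: The hanger lies folded (each arm within 0.06 rad of its stop) in the empty case, arm tips first, within 2 mm of fully home against the end stop, between its walls and on its floor, at rest (x of hanger_hub in the frame of slot_mouth between 0.008 and 0.014 m and y of hanger_hub in the frame of slot_mouth between -0.005 and 0.005 m and z of hanger_hub in the frame of slot_mouth between -0.005 and 0.007 m and angle between the x axis of hanger_hub and the x axis of slot_mouth, either way round below 0.08 rad and value of joint each of left_arm, right_arm below 0.06 rad and x of each of left_arm_tip, right_arm_tip in the frame of slot_mouth above 0.14 m and linear speed of hanger below 0.01 m/s); the robot touches nothing.
It fails at once if the hanger is forced: more than 50 N between it and the case (contact force between hanger and case_free above 50 N).
It fails at once if the cleaner bottle is moved more than 30 mm or tipped (distance of cleaner_mid from where it was at the start of the episode above 0.03 m or angle between cleaner_mid's own z axis and vertical above 0.3 rad).
It fails at once if the bowl is moved more than 30 mm (distance of peg_bowl from where it was at the start of the episode above 0.03 m).
It fails at once if the hand brush is moved more than 30 mm (distance of dust_brush from where it was at the start of the episode above 0.03 m).
It also fails if it takes over 67 s, if anything falls off the work surface, if the arm or the gripper's body presses on something with over 40 N, if the wrist force passes 120 N, or if a joint passes its speed limit or range.

## Working session

There is one attempt and no reset: what is moved stays moved. The work goes in short steps, Python scripts to look and compute and a tool call to move; the robot and the scene stay as the last step left them, time stands still between calls to the robot, and variables do not carry over. Pictures are saved under pics/ and viewed, about 8 in all and at most 12, crops included, and the job is handed in when it is done.

Besides the shell and the picture viewer there is one more tool, called after "Call:" as a command line: name --pt "numbers of a row" for each row, then --argument value for the rest. arm_command: Moves the arm, as the interface text tells. Its arguments: {"type":"object","properties":{"motion":{"type":"array"},"squeeze":{"type":"number"}},"required":["motion"]}

```bash
mkdir -p pics; ls
cat > h.py <<'E'
import numpy as np, cv2
from cell import monitor, viewer, workorder, find_in, trace
def cap(n):
    c=viewer.capture(n); return c
def ray(c,uv):
    K=np.array(c["mtx"]); d=(np.linalg.inv(K)@np.array([uv[0],uv[1],1.]))[:2]
    s=d.copy()
    for _ in range(20): s=d/(1+c["k1"]*(s@s))
    P=np.array(c["pose"]); return P[:3,3],P[:3,:3]@np.array([s[0],s[1],1.])
def onz(c,uv,z):
    o,d=ray(c,uv); return o+d*(z-o[2])/d[2]
def proj(c,p):
    P=np.array(c["pose"]); q=P[:3,:3].T@(np.array(p,float)-P[:3,3]); s=q[:2]/q[2]; s=s*(1+c["k1"]*(s@s))
    return (np.array(c["mtx"])@np.array([s[0],s[1],1.]))[:2]
def tri(c1,u1,c2,u2):
    o1,d1=ray(c1,u1);o2,d2=ray(c2,u2)
    t=np.linalg.lstsq(np.stack([d1,-d2],1),o2-o1,rcond=None)[0]
    a,b=o1+d1*t[0],o2+d2*t[1]; return (a+b)/2,np.linalg.norm(a-b)
E
python3 - <<'E'
from h import *
ims=[]
for n in ("top","scene"):
    c=cap(n); print(n,np.round(c["pose"],3).tolist(),np.round(c["mtx"],1).tolist(),c["k1"])
    cv2.imwrite(f"pics/{n}0.png",c["image"][:,:,::-1])
    im=c["image"][:,:,::-1].copy()
    for t in ("hanger_hub","left_arm","right_arm","left_arm_tip","right_arm_tip","slot_mouth","slot_end","case_full","cleaner_mid","peg_bowl","dust_brush"):
        try:
            r=find_in(n,t); print(t,[(np.round(x["rect"]).tolist(),round(x["p"],2)) for x in r[:3]])
        except Exception as e: print(t,e)
s=monitor.state();print({k:np.round(v,3).tolist() for k,v in s.items()})
E
```

```text
pics
top [[-0.015, -0.982, 0.189, 378.233], [-1.0, 0.012, -0.014, 68.96], [0.011, -0.189, -0.982, 1020.533], [0.0, 0.0, 0.0, 1.0]] [[378.4, 0.0, 260.2], [0.0, 378.4, 189.4], [0.0, 0.0, 1.0]] 0.03623260203805486
hanger_hub [([297.0, 185.0, 107.0, 37.0], 0.95)]
left_arm [([299.0, 183.0, 45.0, 26.0], 0.91)]
right_arm [([358.0, 190.0, 48.0, 20.0], 0.67), ([130.0, 158.0, 64.0, 27.0], 0.67)]
left_arm_tip [([295.0, 184.0, 50.0, 22.0], 0.62), ([140.0, 258.0, 42.0, 45.0], 0.55), ([128.0, 214.0, 103.0, 32.0], 0.27)]
right_arm_tip [([361.0, 189.0, 46.0, 20.0], 0.65)]
slot_mouth []
slot_end [([129.0, 158.0, 64.0, 24.0], 0.98), ([293.0, 178.0, 116.0, 59.0], 0.45), ([355.0, 190.0, 51.0, 21.0], 0.27)]
case_full [([131.0, 217.0, 79.0, 24.0], 0.92)]
cleaner_mid [([272.0, 98.0, 24.0, 39.0], 0.98), ([129.0, 157.0, 66.0, 25.0], 0.35)]
peg_bowl [([140.0, 257.0, 42.0, 45.0], 0.97), ([358.0, 192.0, 48.0, 19.0], 0.59)]
dust_brush [([335.0, 115.0, 83.0, 21.0], 0.73), ([362.0, 190.0, 47.0, 17.0], 0.25)]
scene [[0.23, 0.621, -0.749, 1304.627], [0.973, -0.145, 0.178, -111.862], [0.002, -0.77, -0.638, 710.131], 
[... 512 characters left out ...]
03.0, 60.0, 28.0], 0.67)]
slot_end [([320.0, 201.0, 61.0, 28.0], 0.75), ([179.0, 216.0, 45.0, 13.0], 0.46)]
case_full [([274.0, 170.0, 74.0, 25.0], 0.92)]
cleaner_mid [([236.0, 229.0, 21.0, 54.0], 0.7)]
peg_bowl [([296.0, 147.0, 33.0, 22.0], 0.61)]
dust_brush [([85.0, 274.0, 103.0, 28.0], 0.94), ([111.0, 196.0, 114.0, 42.0], 0.59)]
{'time_s': 1.2, 'qpos': [-1.431, 0.342, 1.524, -0.0, 1.275, -0.146], 'qd': [0.001, -0.002, -0.001, -0.001, 0.001, -0.001], 'joint_efforts': [0.001, -43.356, -24.627, 0.0, 0.0, -0.0], 'position': [148.031, -503.71, 231.324], 'orientation': [0.566, 0.424, 0.566, -0.424], 'force': [-0.014, -0.175, -0.391], 'ft_torque': [0.013, 0.021, -0.028], 'gripper_width': 85.155}
```

```bash
python3 -c "
import cv2
for n in('top','scene'):
    a=cv2.imread(f'pics/{n}0.png'); cv2.imwrite(f'pics/{n}0b.png',cv2.resize(a,(800,600),interpolation=cv2.INTER_CUBIC))"
```

```text
(no output)
```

View pics/top0b.png

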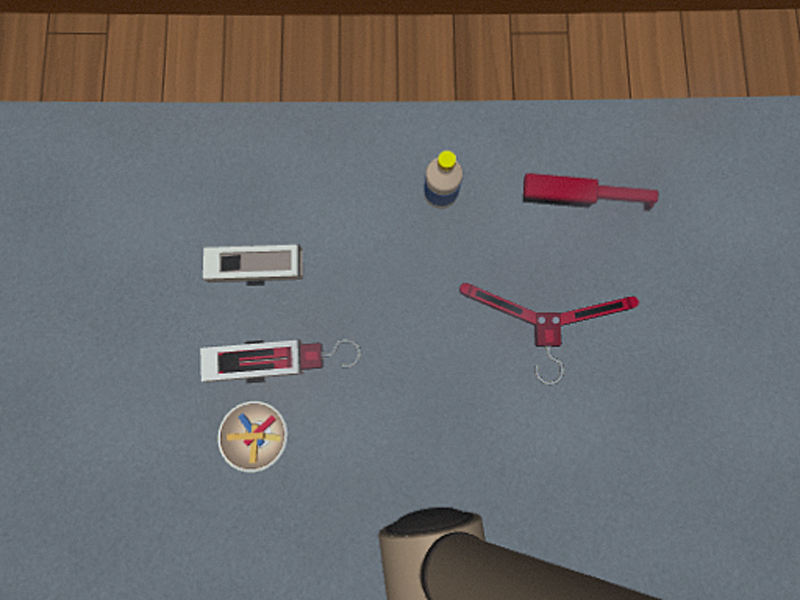

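View pics/scene0b.png

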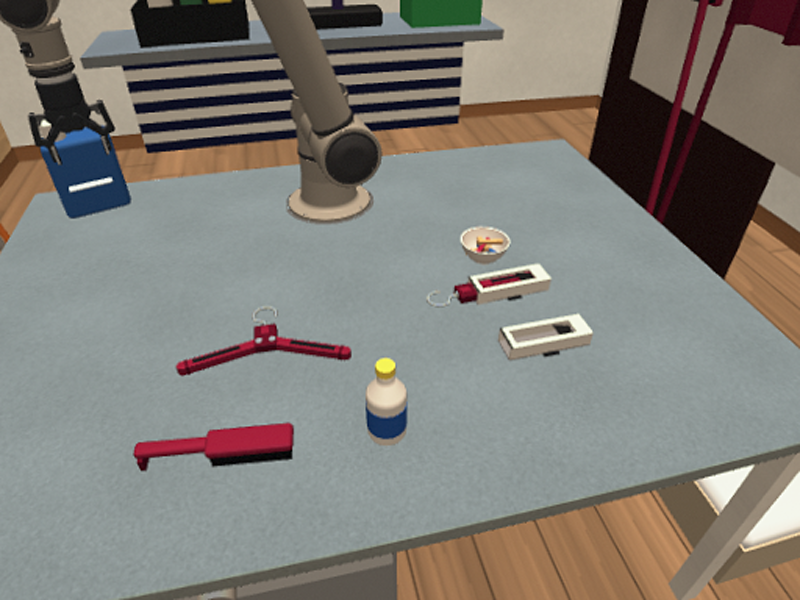

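The top view shows the hanger with its arms open at about (350,205) px, hook towards the robot. The empty case is at (160,168) with its mouth facing right (-y), and the full one is below it at (160,230). The scene view agrees. Next I fit models to the silhouettes in both cameras.

```bash
cat > fit.py <<'E'
from h import *
from scipy.optimize import minimize
S=4
def poly(c,pts):
    return np.array([proj(c,p) for p in pts])
def box(x0,x1,y0,y1,z0,z1): return [[x,y,z] for x in(x0,x1) for y in(y0,y1) for z in(z0,z1)]
def place(pts,x,y,a,z=0):
    R=np.array([[np.cos(a),-np.sin(a)],[np.sin(a),np.cos(a)]]); p=np.array(pts,float)
    return np.c_[p[:,:2]@R.T+[x,y],p[:,2]+z]
def render(c,parts,roi):
    l,t,w,h=roi; m=np.zeros((h*S,w*S),np.uint8)
    for p in parts:
        q=((poly(c,p)-[l-.5,t-.5])*S-.5)
        cv2.fillConvexPoly(m,cv2.convexHull((q*16).astype(np.int32)),1,shift=4)
    return cv2.resize(m.astype(np.float32),(w,h),interpolation=cv2.INTER_AREA)
def hanger(v):   # x,y,yaw,thl,thr,z(underside)
    x,y,a,tl,tr,z=v; P=[box(-44,14,-21,21,0,20)]
    for s,t in((1,tl),(-1,tr)):
        ph=np.linspace(0,2*np.pi,24); b=[[0+0,0,0]]
        arm=[[cx+10*np.cos(f),10*np.sin(f),zz] for cx in(0,140) for f in ph for zz in(0,18)]
        P.append(place(arm,0,12*s,s*t))
    return [place(p,x,y,a,z) for p in P]
def case(v):     # mouth x,y,yaw,z
    x,y,a,z=v; return [place(box(0,164,-27.5,27.5,0,31),x,y,a,z)]
def fit(model,v0,obs,step):
    # obs: list of (cam, mask float roi, roi)
    f=lambda v: sum(np.mean((render(c,model(v),r)-m)**2)/np.mean(m) for c,m,r in obs)
    b=None
    for k in(1,.4,.15):
        sim=np.vstack([v0]+[np.array(v0)+k*step*np.eye(len(v0))[i] for i in range(len(v0))])
        r=minimize(f,v0,method="Nelder-Mead",options=dict(initial_simplex=sim,maxiter=250,xatol=.02,fatol=1e-6)); v0=r.x
    return r.x,r.fun
def redmask(c,roi,bg=None):
    l,t,w,h=roi; im=c["image"][t:t+h,l:l+w].astype(np.float32)
    s=im[:,:,0]-.5*(im[:,:,1]+im[:,:,2])      # soft mask
    return s
E
python3 - <<'E'
from fit import *
import pickle
cams={n:cap(n) for n in("top","scene")}
pickle.dump(cams,open("c0.pkl","wb"))
out=[]
for n,rects in(("top",((290,175,120,75),(120,148,85,45))),("scene",((105,190,130,60),(310,193,80,45)))):
    c=cams[n]
    M=[]
    for t in("hanger_hub","slot_mouth","slot_end"):
        r=trace(n,t); print(n,t,[(np.round(x["rect"]).tolist(),round(x["p"],2),int(x["mask"].sum())) for x in r[:3]])
    for i,(l,t,w,h) in enumerate(rects):
        im=c["image"][t:t+h,l:l+w][:,:,::-1]
        out.append(cv2.resize(im,(400,300),interpolation=cv2.INTER_NEAREST))
        print(n,i,"bg",np.median(im.reshape(-1,3),0))
cv2.imwrite("pics/crops.png",np.vstack([np.hstack(out[:2]),np.hstack(out[2:])]))
c=cams["top"]
print("pins",[onz(c,(u/1.5625,320/1.5625),20).round(1) for u in(543,556)],"tips",onz(c,(298,185),18),onz(c,(404.5,193),18))
print("case top corners",[onz(c,(u/1.5625,v/1.5625),31).round() for u,v in((300,246),(300,277),(203,279),(203,248))])
print("hubs full",onz(c,(299/1.5625,357/1.5625),31), "bottle",onz(c,(442/1.5625,195/1.5625),0),"TCP in scene",proj(cams["scene"],(148,-504,231)))
E
```

```text
top hanger_hub [([294.0, 184.0, 112.0, 64.0], 0.82, 1285)]
top slot_mouth [([129.0, 158.0, 67.0, 23.0], 0.89, 1468), ([138.0, 256.0, 46.0, 48.0], 0.54, 1566)]
top slot_end [([131.0, 161.0, 65.0, 21.0], 0.86, 1470)]
top 0 bg [124. 116. 107.]
top 1 bg [126. 119. 110.]
scene hanger_hub [([113.0, 205.0, 113.0, 34.0], 0.64, 970)]
scene slot_mouth [([319.0, 200.0, 60.0, 31.0], 0.59, 1137)]
scene slot_end [([318.0, 202.0, 64.0, 27.0], 0.83, 1180)]
scene 0 bg [152. 153. 144.]
scene 1 bg [152. 154. 145.]
pins [array([ 526.2, -178.1,   20. ]), array([ 526. , -200.3,   20. ])] tips [582.31924949 -47.77550048  18.        ] [ 556.78175405 -333.49607901   18.        ]
case top corners [array([659., 238.,  31.]), array([604., 237.,  31.]), array([603., 401.,  31.]), array([657., 403.,  31.])]
hubs full [467.6191804  235.53421666  31.        ] bottle [760.89481701 -12.65619817   0.        ] TCP in scene [ 55.17877782 104.83590948]
```

View pics/crops.png

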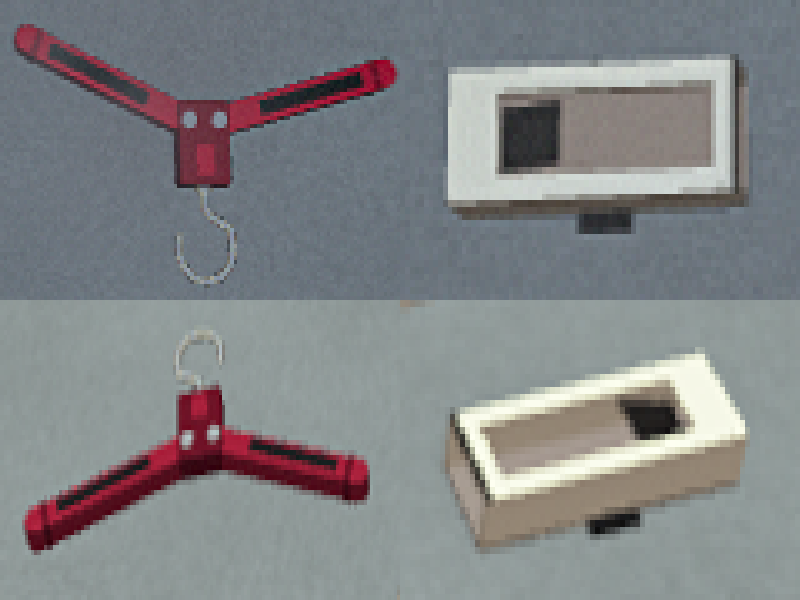

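The crops show clean silhouettes: red hanger with arms about 1.2 rad open, white case with its black tongue at the far end and one black side clip. Now the joint fit.

```bash
cat >> fit.py <<'E'
def softmask(c,roi,kind):
    l,t,w,h=roi; im=c["image"][t:t+h,l:l+w].astype(np.float32)
    R,G,B=im[:,:,0],im[:,:,1],im[:,:,2]
    if kind=="red":
        s=((R-G)>25).astype(np.uint8)
        s=cv2.morphologyEx(s,cv2.MORPH_CLOSE,np.ones((5,5),np.uint8))
    else:
        s=((R-B)>-6).astype(np.uint8)
        n,L,st,_=cv2.connectedComponentsWithStats(s); s=(L==1+np.argmax(st[1:,4])).astype(np.uint8)
        hull=cv2.convexHull(np.argwhere(s)[:,::-1].astype(np.int32)); cv2.fillConvexPoly(s,hull,1)
    n,L,st,_=cv2.connectedComponentsWithStats(s); s=(L==1+np.argmax(st[1:,4]))
    return s.astype(np.float32)
E
cat > m1.py <<'E'
from fit import *
import pickle
cams=pickle.load(open("c0.pkl","rb"))
H={"top":(290,175,120,55),"scene":(105,203,130,45)}; C={"top":(120,148,85,45),"scene":(310,193,80,45)}
out=[]
for name,model,v0,step,rois,kind in(("hanger",hanger,[526,-189,0.03,1.2,1.2,0],np.array([5,5,.05,.1,.1,3]),H,"red"),("case",case,[631,238,1.57,0],np.array([5,5,.05,3]),C,"w")):
    for sel in(("top",),("scene",),("top","scene")):
        obs=[(cams[n],softmask(cams[n],rois[n],kind),rois[n]) for n in sel]
        if len(sel)==1:
            mod=lambda v:model(list(v)+[0]); v,f=fit(mod,v0[:-1],obs,step[:-1])
        else: v,f=fit(model,v0,obs,step)
        print(name,sel,v.round(3),round(f,3))
    for c,m,r in obs:
        im=np.dstack([render(c,model(v),r),m,m*0])*255
        out.append(cv2.resize(im,(400,300),interpolation=cv2.INTER_NEAREST))
cv2.imwrite("pics/fit1.png",np.vstack([np.hstack(out[:2]),np.hstack(out[2:])]))
E
python3 m1.py
```

```text
hanger ('top',) [ 5.28337e+02 -1.89177e+02 -8.00000e-03  1.16800e+00  1.34400e+00] 0.133
hanger ('scene',) [ 5.26907e+02 -1.86693e+02 -4.30000e-02  1.19500e+00  1.29800e+00] 0.067
hanger ('top', 'scene') [ 5.28216e+02 -1.86808e+02 -5.70000e-02  1.21200e+00  1.29100e+00
  1.16400e+00] 0.21
case ('top',) [634.202 238.705   1.588] 0.049
case ('scene',) [636.056 238.443   1.574] 0.099
case ('top', 'scene') [634.378 238.899   1.586  -0.795] 0.154[ WARN:0@11.102] global loadsave.cpp:1063 imwrite_ Unsupported depth image for selected encoder is fallbacked to CV_8U.
```

View pics/fit1.png

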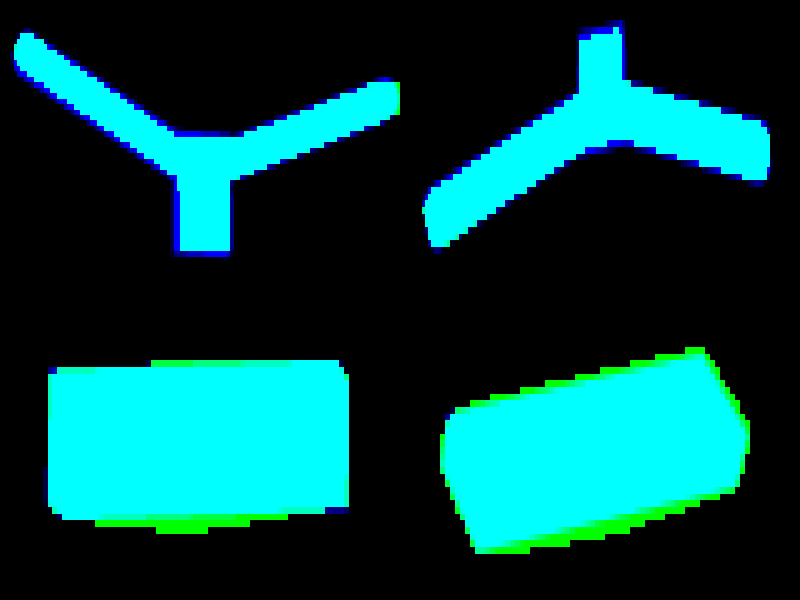

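```bash
cat > go.py <<'E'
from h import *
from scipy.spatial.transform import Rotation as R
def cur():
    s=monitor.state(); q=s["orientation"]; return s,np.array(s["position"]),R.from_quat([q[1],q[2],q[3],q[0]])
def down(yaw):  # tool x down, tool z at heading yaw
    z=np.array([np.cos(yaw),np.sin(yaw),0]);x=np.array([0,0,-1.]);return R.from_matrix(np.stack([x,np.cross(z,x),z],1))
def rel(p,yaw):
    s,p0,r=cur(); d=r.inv().apply(np.array(p,float)-p0); w=(r.inv()*down(yaw)).as_rotvec()
    return d.round(1).tolist(),w.round(4).tolist()
E
python3 - <<'E'
from go import *
s,p,r=cur(); z=r.as_matrix()[:,2];print(r.as_matrix().round(3),"yaw",np.arctan2(z[1],z[0]), s["qpos"])
for yaw in(np.pi/2-.03,-np.pi/2-.03): print(rel((526,-80,60),yaw))
th=1.2; x,y,a=527.5,-188,-.03
for side,th0 in((1,1.21),(-1,1.3)):
    pin=np.array([x,y])+[-np.sin(a)*12*side,np.cos(a)*12*side]
    for th in np.r_[th0,1.0,.8,.6,.4,.25]:
        h=a+side*th; d=np.array([np.cos(h),np.sin(h)]); n=np.array([-np.sin(h),np.cos(h)])*side # outward normal
        # rectangular finger half 11 (x) 14.5 (y): support extent along n
        e=abs(n[0])*11+abs(n[1])*14.5
        print(side,round(th,2),(pin+d*105+n*(10+e)).round(1), "clear20",(pin+d*105+n*(30+e)).round(1))
E
```

```text
[[ 0.     0.959  0.282]
 [-0.     0.282 -0.959]
 [-1.     0.     0.   ]] yaw -1.2849871416763334 [-1.43097934e+00  3.41975375e-01  1.52408542e+00  4.04895182e-05
  1.27539559e+00 -1.46003984e-01]
([171.3, 482.1, -300.0], [-2.8258, 0.0001, 0.0002])
([171.3, 482.1, -300.0], [0.3158, 0.0001, -0.0])
1 1.21 [544.1 -69.1] clear20 [525.6 -61.5]
1 1.0 [564.7 -74. ] clear20 [548.2 -62.7]
1 0.8 [583.7 -82.8] clear20 [569.8 -68.4]
1 0.6 [601.1 -95.6] clear20 [590.3 -78.8]
1 0.4 [ 615.8 -112.4] clear20 [608.6 -93.8]
1 0.25 [ 624.5 -127.2] clear20 [ 620.2 -107.7]
-1 1.3 [ 528.7 -307.7] clear20 [ 509.3 -312.5]
-1 1.0 [ 558.1 -303.9] clear20 [ 541.  -314.2]
-1 0.8 [ 577.4 -296.3] clear20 [ 562.7 -309.8]
-1 0.6 [ 595.4 -284.6] clear20 [ 583.6 -300.8]
-1 0.4 [ 611. -269.] clear20 [ 602.7 -287.2]
-1 0.25 [ 620.6 -254.9] clear20 [ 615.1 -274.2]
```

Run:
```python
from go import *
print(rel((500,-315,60),-np.pi/2))
```

```text
([171.3, 390.9, -81.9], [0.2858, 0.0001, -0.0])
```

Call:
arm_command --pt "0 25 55 -12 0.04 0 0" --pt "0 50 110 -24 0.08 0 0" --pt "0 75 165 -36 0.12 0 0" --pt "0 100 220 -48 0.16 0 0" --pt "0 125 275 -60 0.2 0 0" --pt "0 150 330 -70 0.24 0 0" --pt "0 171.3 391 -82 0.2858 0 0" --pt "0 171.3 391 -82 0.2858 0 0" --pt "0 190 391 -82 0.2858 0 0" --pt "0 225.3 391 -82 0.2858 0 0"

```text
time_s: 2.85
position: [500.8, -316.2, 7.1]
orientation: [0.502, 0.5, 0.499, -0.5]
force: [-0.3, -0.1, 0.1]
gripper_width: 0.0
```

Call:
arm_command --pt "0 0 20 -5 0 0 0" --pt "0 0 40 -8 0 0 0" --pt "0 0 58 -11 0 0 0" --pt "0 0 77 -19 0 0 0" --pt "0 0 95 -31 0 0 0" --pt "0 0 111 -46 0 0 0" --pt "0 0 121 -60 0 0 0" --pt "0 0 127 -74 0 0 0" --pt "0 0 127 -74 0 0 0" --pt "0 0 127 -45 0 0 0"

```text
time_s: 4.1
position: [627.1, -268.1, 6.0]
orientation: [0.5, 0.499, 0.501, -0.499]
force: [0.8, -0.8, -0.8]
gripper_width: -0.1
```

Call:
arm_command --pt "0 -55 0 0 0 0 0" --pt "0 -60 -20 -40 0 0 0" --pt "0 -60 -50 -90 0 0 0" --pt "0 -60 -80 -140 0 0 0" --pt "0 -60 -112 -190 0 0 0" --pt "0 -60 -112 -210 0 0 0" --pt "0 -60 -112 -210 0 0 0" --pt "0 -30 -112 -210 0 0 0" --pt "0 0 -112 -210 0 0 0" --pt "0 0 -112 -210 0 0 0"

```text
time_s: 5.35
position: [514.5, -60.9, 4.3]
orientation: [-0.499, -0.5, -0.501, 0.501]
force: [-0.4, 0.6, -0.2]
gripper_width: 0.3
```

Run:
```python
from go import *
c=cap("top"); print(cur()[1])
cv2.imwrite("pics/a.png",cv2.resize(c["image"][150:270,260:420,::-1],(800,600),interpolation=cv2.INTER_CUBIC))
```

```text
[515.3687266  -60.95340759   5.56140866]
```

View pics/a.png

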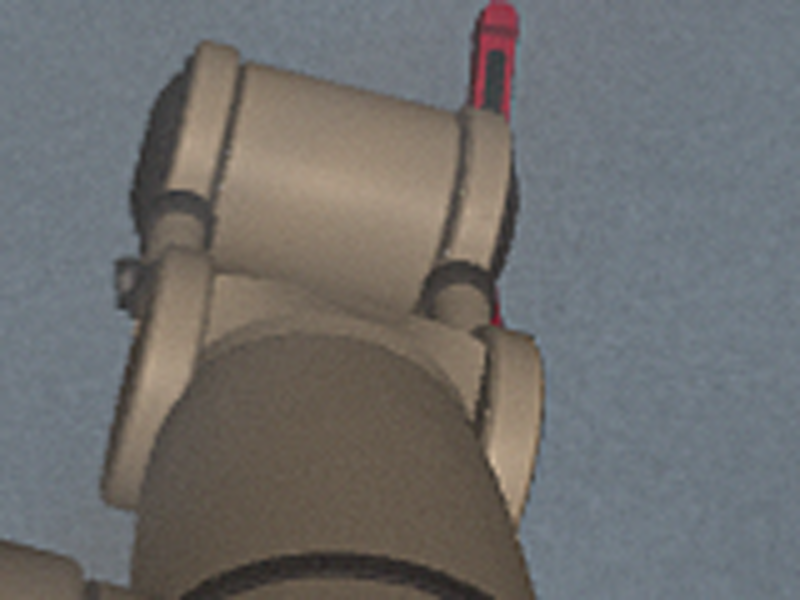

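Call:
arm_command --pt "0 0 20 6 0 0 0" --pt "0 0 35 10 0 0 0" --pt "0 0 50 14 0 0 0" --pt "0 0 69 23 0 0 0" --pt "0 0 86 36 0 0 0" --pt "0 0 101 52 0 0 0" --pt "0 0 109 67 0 0 0" --pt "0 0 116 80 0 0 0" --pt "0 0 116 80 0 0 0" --pt "0 0 116 50 0 0 0"

```text
time_s: 6.65
position: [630.9, -111.4, 5.9]
orientation: [-0.5, -0.501, -0.499, 0.501]
force: [0.4, 1.4, 0.7]
gripper_width: 0.2
```

Call:
arm_command --pt "0.3 -50 0 -10 0 0 0" --pt "1 -100 0 -30 0 0 0" --pt "1 -100 -20 -70 0 0 0" --pt "1 -100 -40 -130 0 0 0" --pt "1 -100 -80 -180 0 0 0" --pt "1 -100 -120 -180 0 0 0" --pt "1 -100 -180 -180 0 0 0" --pt "1 -100 -200 -180 0 0 0" --pt "1 -100 -200 -180 0 0 0" --pt "1 -100 -200 -180 0 0 0"

```text
time_s: 7.9
position: [432.4, 70.2, 106.3]
orientation: [0.501, 0.5, 0.499, -0.5]
force: [0.0, 1.2, 0.1]
gripper_width: 85.3
```

```bash
cat > m2.py <<'E'
from fit import *
import pickle,sys
cams={n:cap(n) for n in("top","scene")}
pickle.dump(cams,open("c1.pkl","wb"))
H={"top":(310,145,95,85),"scene":(120,190,110,70)}
out=[]
for sel in(("top",),("scene",),("top","scene")):
    obs=[(cams[n],softmask(cams[n],H[n],"red"),H[n]) for n in sel]
    v,f=fit(lambda v:hanger(list(v)+[0]),[530,-188,-.03,.12,.12],obs,np.array([5,5,.05,.1,.1])); print(sel,v.round(3),round(f,3))
for n in cams:
    l,t,w,h=H[n]; out.append(cv2.resize(cams[n]["image"][t:t+h,l:l+w,::-1],(400,300)))
cv2.imwrite("pics/b.png",np.hstack(out))
from go import *
print(cur()[1])
E
python3 m2.py
```

```text
('top',) [ 5.39001e+02 -1.87806e+02 -6.20000e-02  1.50000e-01  1.56000e-01] 0.155
('scene',) [ 5.41517e+02 -1.88084e+02 -1.02000e-01  2.05000e-01  1.06000e-01] 0.048
('top', 'scene') [ 5.39472e+02 -1.87924e+02 -6.80000e-02  1.68000e-01  1.38000e-01] 0.211
[432.33283897  70.06107201 106.00931981]
```

View pics/b.png

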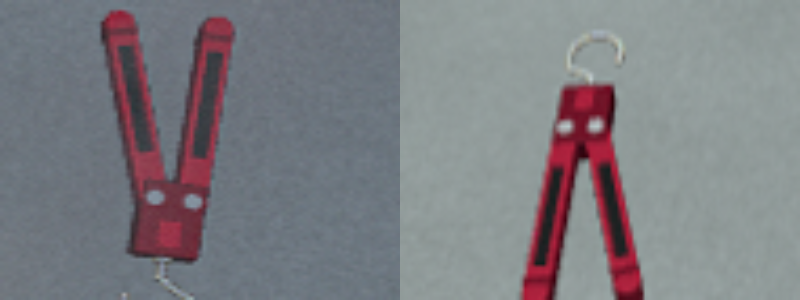

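Run:
```python
from go import *
print(rel((584.4,-191,60),-np.pi/2-.07),rel((584.4,-191,1),-np.pi/2-.07))
```

```text
([46.2, 152.1, 261.0], [0.0698, 0.0001, -0.0011]) ([105.2, 152.0, 261.0], [0.0698, 0.0001, -0.0011])
```

Call:
arm_command --pt "1 0 25 45 0.01 0 0" --pt "1 10 50 90 0.03 0 0" --pt "1 20 77 135 0.04 0 0" --pt "1 30 105 180 0.05 0 0" --pt "1 40 130 225 0.06 0 0" --pt "1 46 152 261 0.07 0 0" --pt "1 46 152 261 0.07 0 0" --pt "1 75 152 261 0.07 0 0" --pt "1 98 152 261 0.07 0 0" --pt "1 105 152 261 0.07 0 0" --squeeze 40

```text
time_s: 9.25
position: [582.1, -189.7, -0.6]
orientation: [-0.481, -0.517, -0.483, 0.517]
force: [0.2, 0.3, -0.1]
gripper_width: 85.1
```

Call:
arm_command --pt "0.8 0 0 0 0 0 0" --pt "0.7 0 0 0 0 0 0" --pt "0.6 0 0 0 0 0 0" --pt "0.5 0 0 0 0 0 0" --pt "0.3 0 0 0 0 0 0" --pt "0 0 0 0 0 0 0" --pt "0 0 0 0 0 0 0" --pt "0 0 0 0 0 0 0" --pt "0 0 0 0 0 0 0" --pt "0 0 0 0 0 0 0"

```text
time_s: 10.5
position: [584.0, -191.2, 2.7]
orientation: [0.483, 0.518, 0.481, -0.517]
force: [-0.1, 1.2, 6.5]
gripper_width: 42.5
```

Run:
```python
from go import *
print(rel((560,-40,80),-.8),rel((636.5,105,80),.014))
```

```text
([-77.6, -34.4, -149.1], [-0.8412, 0.0021, -0.0022]) ([-77.5, 31.7, -299.1], [-1.6552, 0.0031, -0.0013])
```

Call:
arm_command --pt "0 -25 0 0 0 0 0" --pt "0 -50 0 0 0 0 0" --pt "0 -78 -4 -10 -0.1 0 0" --pt "0 -78 -10 -30 -0.2 0 0" --pt "0 -78 -15 -55 -0.3 0 0" --pt "0 -78 -20 -80 -0.42 0 0" --pt "0 -78 -25 -100 -0.54 0 0" --pt "0 -78 -30 -120 -0.66 0 0" --pt "0 -78 -34 -140 -0.77 0 0" --pt "0 -78 -34 -149 -0.84 0 0"

```text
time_s: 11.75
position: [559.0, -38.7, 78.9]
orientation: [0.651, 0.274, 0.652, -0.274]
force: [0.1, 0.5, -2.1]
gripper_width: 42.3
```

Run:
```python
from go import *
print(cur()[1],cur()[0]["gripper_width"],rel((636.5,105,80),.014),rel((636.5,105,30),.014))
```

```text
[558.95401397 -38.66533922  78.94387773] 42.281431849890645 ([-1.1, 155.9, -48.6], [-0.8112, -0.0009, 0.0001]) ([48.9, 155.9, -48.6], [-0.8112, -0.0009, 0.0001])
```

Call:
arm_command --pt "0 0 15 -5 -0.1 0 0" --pt "0 0 35 -10 -0.2 0 0" --pt "0 0 55 -16 -0.3 0 0" --pt "0 0 75 -23 -0.4 0 0" --pt "0 0 95 -30 -0.5 0 0" --pt "0 5 120 -37 -0.6 0 0" --pt "0 15 140 -44 -0.7 0 0" --pt "0 30 156 -48.6 -0.811 0 0" --pt "0 49 156 -48.6 -0.811 0 0" --pt "0 49 156 -48.6 -0.811 0 0"

```text
time_s: 13.0
position: [635.7, 103.0, 27.7]
orientation: [0.705, -0.003, 0.709, 0.003]
force: [0.0, -0.5, -1.9]
gripper_width: 42.5
```

Run:
```python
from go import *
import pickle
cams={n:cap(n) for n in("top","scene")}; pickle.dump(cams,open("c2.pkl","wb"))
s,p,r=cur(); print(p,r.as_matrix()[:,2])
out=[]
for n,(l,t,w,h) in(("top",(120,130,160,120)),("scene",(230,160,160,120))):
    out.append(cv2.resize(cams[n]["image"][t:t+h,l:l+w,::-1],(400,300) if 0 else (800,600),interpolation=cv2.INTER_CUBIC))
cv2.imwrite("pics/d.png",cv2.resize(np.hstack(out),(800,300),interpolation=cv2.INTER_AREA))
```

```text
[637.38029456 102.90928428  29.87602999] [ 9.99966524e-01  8.14389569e-03 -7.91773052e-04]
```

View pics/d.png

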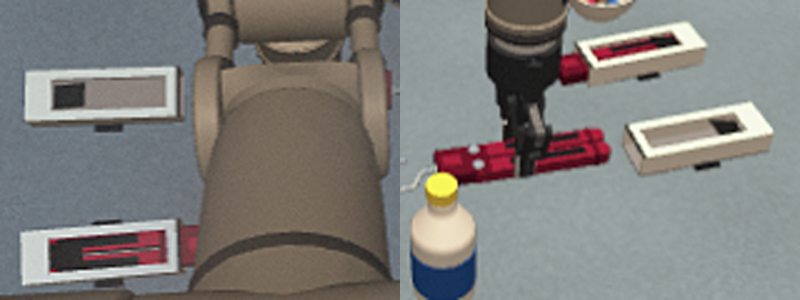

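```bash
cat > m3.py <<'E'
from fit import *
import pickle
cams=pickle.load(open("c2.pkl","rb")); c=cams["scene"]
roi=(243,208,75,32); m=softmask(c,roi,"red")
l,t,w,h=roi; im=c["image"][t:t+h,l:l+w].astype(float); m=((im[:,:,0]-im[:,:,1])>25).astype(np.uint8); m=cv2.morphologyEx(m,cv2.MORPH_CLOSE,np.ones((5,5),np.uint8)).astype(np.float32)
W=np.ones_like(m); W[:,268-l:295-l]=0
for z in(27,29,31):
  for yaw in(1.579,):
    f=lambda v:np.mean(W*(render(c,hanger([v[0],v[1],yaw,0,0,z]),roi)-m)**2)/m.mean()
    r=minimize(f,[637,58],method="Nelder-Mead",options=dict(initial_simplex=[[637,58],[642,58],[637,63]],xatol=.02)); print("scene hanger hub",z,r.x.round(2),round(r.fun,4))
# case again from the fresh pictures, z=0
for n,roi2 in(("top",(120,148,75,45)),("scene",(310,200,80,40))):
    mm=softmask(cams[n],roi2,"w"); v,fv=fit(lambda v:case(list(v)+[0]),[635,238.5,1.58],[(cams[n],mm,roi2)],np.array([4,4,.04])); print(n,"case",v.round(3),round(fv,3))
    v2,fv=fit(lambda v:case([v[0],v[1],1.58,0]),[635,238.5],[(cams[n],mm,roi2)],np.array([4,4])); print(v2.round(2))
p=render(c,hanger([*r.x,1.579,0,0,29]),roi)
cv2.imwrite("pics/e.png",np.hstack([cv2.resize((np.dstack([p,m,W*.4])*255).astype(np.uint8),(600,256),interpolation=cv2.INTER_NEAREST)]))
E
python3 m3.py
```

```text
scene hanger hub 27 [637.37  55.33] 0.122
scene hanger hub 29 [639.91  53.89] 0.1241
scene hanger hub 31 [641.32  53.53] 0.128
top case [634.197 238.456   1.588] 0.057
[633.32 238.46]
scene case [636.16  238.936   1.582] 0.098
[635.83 238.36]
```

Call:
arm_command --pt "0 12 0 0 0 0 0" --pt "0 23 0 0 0 0 0" --pt "0 23 5 0 0 0 0" --pt "0 23 10 0 0 0 0" --pt "0 23 15 0 0 0 0" --pt "0 23 20 0 0 0 0" --pt "0 23 23 0 0 0 0" --pt "0 23 26 0 0 0 0" --pt "0 23 26 0 0 0 0" --pt "0 23 26 0 0 0 0"

```text
time_s: 14.35
position: [637.5, 129.5, 7.0]
orientation: [0.707, -0.004, 0.707, 0.004]
force: [-0.3, -0.1, -2.2]
gripper_width: 42.6
```

```bash
cat > st.py <<'E'
from go import *
a=[];F=[];Y=[];T=[]
for i in range(4):
    c=cap("scene"); s,p,r=cur(); a.append(p);F.append(s["force"]);T.append(s["ft_torque"]);z=r.as_matrix()[:,2];Y.append(np.arctan2(z[1],z[0]))
print("p",np.mean(a,0).round(1),"F",np.mean(F,0).round(2),"T",np.mean(T,0).round(3),"yaw",round(np.mean(Y),4),"w",s["gripper_width"],"t",s["time_s"])
import sys
if len(sys.argv)>1:
    l,t,w,h=230,180,160,60
    cv2.imwrite(sys.argv[1],cv2.resize(c["image"][t:t+h,l:l+w,::-1],(800,300),interpolation=cv2.INTER_CUBIC))
E
python3 st.py pics/f.png
```

```text
p [637.5 129.5   7. ] F [-0.05  0.06 -1.83] T [0.018 0.007 0.012] yaw 0.01 w 42.06201671724519 t 14.55
```

View pics/f.png

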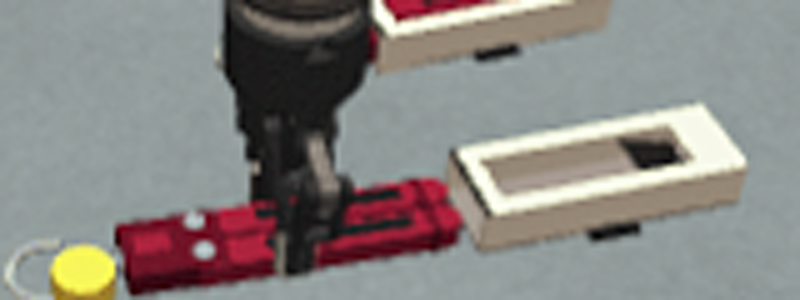

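The scene view shows the folded hanger's tips (about 460,215 in the crop) just in front of the mouth (465,205). Before inserting I refine the sideways offset in this same image.

```bash
cat > m4.py <<'E'
from fit import *
from go import cur
c=cap("scene")
roi=(250,205,75,36); l,t,w,h=roi; im=c["image"][t:t+h,l:l+w].astype(float)
S_=im[:,:,0]-im[:,:,1]
m=((S_)>30).astype(np.uint8); m=cv2.morphologyEx(m,cv2.MORPH_CLOSE,np.ones((5,5),np.uint8)).astype(np.float32)
W=np.ones_like(m); W[:,276-l:302-l]=0; W[:,:258-l]=0; 
for z in(5,6,7):
    f=lambda v:np.mean(W*(render(c,hanger([v[0],v[1],1.581,0,0,z]),roi)-m)**2)/m.mean()
    r=minimize(f,[638,82],method="Nelder-Mead",options=dict(initial_simplex=[[638,82],[643,82],[638,87]],xatol=.02)); print(z,r.x.round(2),round(r.fun,4))
    p=render(c,hanger([*r.x,1.581,0,0,z]),roi)
cv2.imwrite("pics/g.png",cv2.resize((np.dstack([p,m,W*.4])*255).astype(np.uint8),(600,288),interpolation=cv2.INTER_NEAREST))
E
python3 m4.py
```

```text
5 [638.15  80.92] 0.0591
6 [639.04  80.88] 0.06
7 [639.86  79.98] 0.0608
```

View pics/g.png

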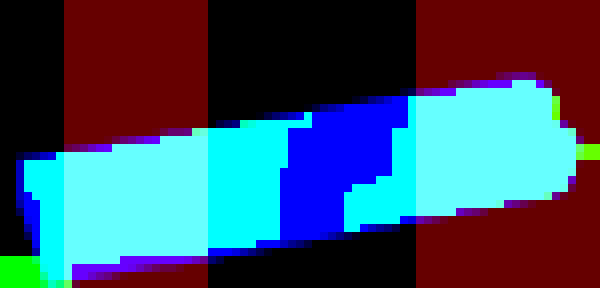

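Call:
arm_command --pt "0 0 0 -0.9 0 0 0" --pt "0 0 3 -0.9 0 0 0" --pt "0 0 6 -1 0 0 0" --pt "0 0 8 -1 0 0 0" --pt "0 0 10 -1 0 0 0" --pt "0 0 12 -1 0 0 0" --pt "0 0 14 -1.1 0 0 0" --pt "0 0 16 -1.1 0 0 0" --pt "0 0 18 -1.1 0 0 0" --pt "0 0 18 -1.1 0 0 0"

```text
time_s: 15.85
position: [636.2, 147.8, 7.0]
orientation: [0.707, -0.004, 0.707, 0.004]
force: [0.7, 0.8, -1.4]
gripper_width: 42.3
```

```bash
python3 st.py
```

```text
p [636.2 147.6   7. ] F [ 0.12  0.04 -1.79] T [ 0.03 -0.01 -0.  ] yaw 0.0102 w 42.21331658557219 t 16.05
```

Call:
arm_command --pt "0 0 3 0 0 0 0" --pt "0 0 6 -0.1 0 0 0" --pt "0 0 9 -0.1 0 0 0" --pt "0 0 12 -0.1 0 0 0" --pt "0 0 15 -0.2 0 0 0" --pt "0 0 18 -0.2 0 0 0" --pt "0 0 21 -0.2 0 0 0" --pt "0 0 24 -0.3 0 0 0" --pt "0 0 26 -0.3 0 0 0" --pt "0 0 26 -0.3 0 0 0"

```text
time_s: 17.3
position: [635.6, 173.8, 6.9]
orientation: [0.707, -0.004, 0.707, 0.004]
force: [0.3, -0.9, -2.4]
gripper_width: 42.4
```

```bash
python3 st.py pics/i.png
```

```text
p [635.6 173.6   7. ] F [-0.12 -0.01 -1.64] T [ 0.036  0.018 -0.011] yaw 0.0102 w 42.19207655021298 t 17.5
```

View pics/i.png

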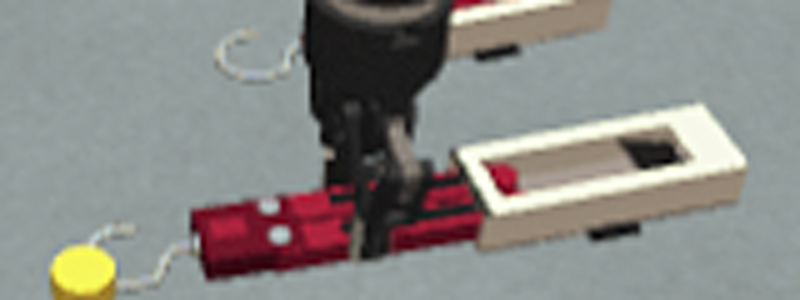

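Tips are inside the window with no contact force. I continue until the fingers are close to the mouth.

Call:
arm_command --pt "0 0 5 -0.1 0 0 0" --pt "0 0 10 -0.1 0 0 0" --pt "0 0 15 -0.2 0 0 0" --pt "0 0 20 -0.2 0 0 0" --pt "0 0 25 -0.3 0 0 0" --pt "0 0 30 -0.4 0 0 0" --pt "0 0 35 -0.4 0 0 0" --pt "0 0 40 -0.5 0 0 0" --pt "0 0 45 -0.5 0 0 0" --pt "0 0 45 -0.5 0 0 0"

```text
time_s: 18.75
position: [634.6, 219.1, 7.0]
orientation: [0.707, -0.004, 0.707, 0.004]
force: [0.9, 0.1, -2.7]
gripper_width: 42.2
```

```bash
python3 st.py
```

```text
p [634.6 218.6   7. ] F [ 0.14  0.53 -1.21] T [ 0.016 -0.008 -0.004] yaw 0.0102 w 42.14463886118423 t 18.95
```

Call:
arm_command --pt "0 1.5 0 0 0 0 0" --pt "0 1.5 0 0 0 0 0" --pt "0.6 1.5 0 0 0 0 0" --pt "0.75 1.5 0 0 0 0 0" --pt "0.75 1.5 0 0 0 0 0" --pt "0.75 1 -15 0.2 0 0 0" --pt "0.75 1 -35 0.4 0 0 0" --pt "0.75 1 -55 0.7 0 0 0" --pt "0.75 1 -75 0.9 0 0 0" --pt "0.75 1 -75 0.9 0 0 0" --squeeze 30

```text
time_s: 20.2
position: [636.5, 141.4, 6.0]
orientation: [0.707, -0.003, 0.707, 0.003]
force: [0.1, -0.0, -0.5]
gripper_width: 64.1
```

```bash
python3 st.py pics/j.png
```

```text
p [636.4 143.5   6. ] F [ 0.43  0.21 -0.2 ] T [ 0.014 -0.003  0.013] yaw 0.0096 w 64.2537102051777 t 20.4
```

View pics/j.png

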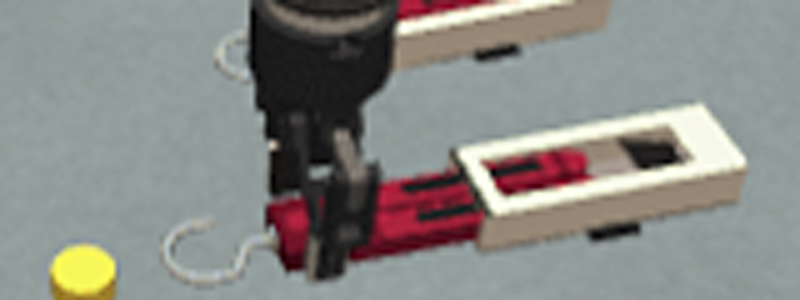

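Call:
arm_command --pt "0.75 0.5 -4 0 0 0 0" --pt "0.75 1 -9 0.1 0 0 0" --pt "0.75 1 -9 0.1 0 0 0" --pt "0.6 1 -9 0.1 0 0 0" --pt "0.5 1 -9 0.1 0 0 0" --pt "0.3 1 -9 0.1 0 0 0" --pt "0 1 -9 0.1 0 0 0" --pt "0 1 -9 0.1 0 0 0" --pt "0 1 -9 0.1 0 0 0" --pt "0 1 -9 0.1 0 0 0" --squeeze 30

```text
time_s: 21.65
position: [636.5, 134.7, 5.1]
orientation: [0.707, -0.004, 0.707, 0.004]
force: [-1.4, 1.0, 3.8]
gripper_width: 40.9
```

```bash
python3 st.py pics/k.png
```

```text
p [636.5 134.7   5.1] F [-2.12  0.29  4.18] T [0.06  0.407 0.073] yaw 0.0102 w 41.24769206468726 t 21.85
```

View pics/k.png

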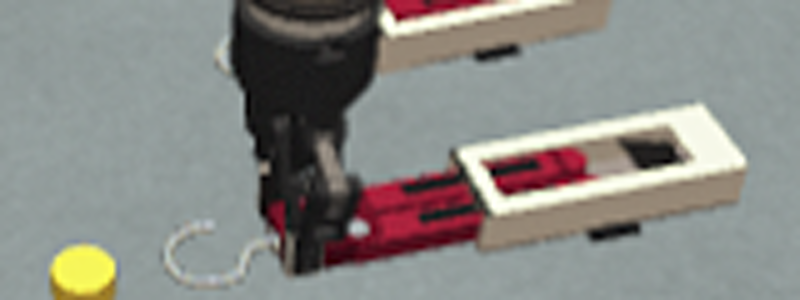

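Call:
arm_command --pt "0 -1.5 0 0 0 0 0" --pt "0 -2.5 0 -0.2 0 0 0" --pt "0 -2.5 4 -0.3 0 0 0" --pt "0 -2.5 8 -0.4 0 0 0" --pt "0 -2.5 12 -0.5 0 0 0" --pt "0 -2.5 16 -0.5 0 0 0" --pt "0 -2.5 20 -0.6 0 0 0" --pt "0 -2.5 24 -0.6 0 0 0" --pt "0 -2.5 28 -0.7 0 0 0" --pt "0 -2.5 28 -0.7 0 0 0"

```text
time_s: 23.1
position: [635.7, 163.3, 7.6]
orientation: [0.707, -0.003, 0.707, 0.004]
force: [1.5, 1.6, -2.8]
gripper_width: 41.4
```

```bash
python3 st.py
```

```text
p [635.8 163.    7.6] F [ 2.37  1.49 -2.13] T [ 0.116 -0.399 -0.228] yaw 0.01 w 41.084706511593666 t 23.3
```

Call:
arm_command --pt "0 0 0 0.3 0 0 0" --pt "0 0 3 0.3 0 0 0" --pt "0 0 6 0.3 0 0 0" --pt "0 0 9 0.3 0 0 0" --pt "0 0 12 0.2 0 0 0" --pt "0 0 15 0.2 0 0 0" --pt "0 0 18 0.2 0 0 0" --pt "0 0 21 0.1 0 0 0" --pt "0 0 24 0.1 0 0 0" --pt "0 0 24 0.1 0 0 0"

```text
time_s: 24.55
position: [635.6, 186.8, 7.6]
orientation: [0.707, -0.004, 0.707, 0.004]
force: [4.0, -2.7, -1.8]
gripper_width: 41.2
```

```bash
python3 st.py
```

```text
p [635.6 186.8   7.6] F [ 3.8  -2.6  -1.69] T [-0.702 -0.567 -0.126] yaw 0.0102 w 41.16284760661218 t 24.75
```

Call:
arm_command --pt "0 0 0 0.6 0 0 0" --pt "0 0 2 0.6 0 0 0" --pt "0 0 4 0.6 0 0 0" --pt "0 0 6 0.6 0 0 0" --pt "0 0 8 0.6 0 0 0" --pt "0 0 10 0.5 0 0 0" --pt "0 0 12 0.5 0 0 0" --pt "0 0 14 0.5 0 0 0" --pt "0 0 16 0.5 0 0 0" --pt "0 0 16 0.5 0 0 0"

```text
time_s: 26.0
position: [635.7, 203.0, 7.6]
orientation: [0.707, -0.004, 0.707, 0.004]
force: [-0.4, -3.1, 2.2]
gripper_width: 41.1
```

```bash
python3 st.py
```

```text
p [635.7 203.    7.5] F [-0.1  -3.14  2.69] T [-0.692  0.084  0.02 ] yaw 0.0103 w 41.142379291631485 t 26.2
```

Call:
arm_command --pt "0 0 1 0 0 0 0" --pt "0 0 2 0 0 0 0" --pt "0 0 3 0 0 0 0" --pt "0 0 4 0 0 0 0" --pt "0 0 5 0 0 0 0" --pt "0 0 6 -0.1 0 0 0" --pt "0 0 7 -0.1 0 0 0" --pt "0 0 8 -0.1 0 0 0" --pt "0 0 8 -0.1 0 0 0" --pt "0 0 8 -0.1 0 0 0" --squeeze 25

```text
time_s: 27.45
position: [635.8, 210.3, 7.6]
orientation: [0.707, -0.004, 0.707, 0.003]
force: [0.3, -5.0, 3.0]
gripper_width: 41.4
```

```bash
python3 st.py
```

```text
p [635.8 210.3   7.6] F [ 0.3  -4.93  3.2 ] T [-1.069 -0.01  -0.003] yaw 0.0101 w 41.27229489202849 t 27.65
```

Call:
arm_command --pt "0 0 0.5 0 0 0 0" --pt "0 0 1 0 0 0 0" --pt "0 0 1.5 0 0 0 0" --pt "0 0 2 0 0 0 0" --pt "0 0 2.5 0 0 0 0" --pt "0 0 3 0 0 0 0" --pt "0 0 3 0 0 0 0" --pt "0 0 3 0 0 0 0" --pt "0 0 3 0 0 0 0" --pt "0 0 3 0 0 0 0"

```text
time_s: 28.9
position: [635.8, 212.9, 7.7]
orientation: [0.707, -0.004, 0.707, 0.003]
force: [-0.0, -7.4, 4.0]
gripper_width: 40.7
```

```bash
python3 st.py
```

```text
p [635.8 212.9   7.7] F [ 0.08 -6.73  3.98] T [-1.33   0.034  0.014] yaw 0.0101 w 41.447856021515385 t 29.1
```

Call:
arm_command --pt "0 0 0.5 0 0 0 0" --pt "0 0 1 0 0 0 0" --pt "0 0 1.5 0 0 0 0" --pt "0 0 2 0 0 0 0" --pt "0 0 2 0 0 0 0" --pt "0 0 2 0 0 0 0" --pt "0 0 2 0 0 0 0" --pt "0 0 2 0 0 0 0" --pt "0 0 2 0 0 0 0" --pt "0 0 2 0 0 0 0"

```text
time_s: 30.35
position: [635.8, 213.1, 7.7]
orientation: [0.707, -0.005, 0.707, 0.002]
force: [-0.2, -12.9, 5.1]
gripper_width: 41.2
```

```bash
python3 st.py
cat > m5.py <<'E'
from fit import *
# hub front pins/rear end: segment red outside case in scene
c=cap("scene"); roi=(270,205,85,40); l,t,w,h=roi; im=c["image"][t:t+h,l:l+w].astype(float)
cv2.imwrite("pics/last.png",c["image"][:,:,::-1])
for hy in(236,240,244,248,250):
    q=[proj(c,place([[-44,-21,zz]],636-.012*(hy-238),hy,1.582,4)[0]) for zz in(0,20)]; print(hy,np.round(q,1).tolist())
print("mouth near corner",proj(c,(636+27.5,239,0)),proj(c,(663.5,239,31)))
m=((im[:,:,0]-im[:,:,1])>30)
for r in range(0,h,3): print(t+r,np.flatnonzero(m[r])[[0,-1]]+l if m[r].any() else None, int(m[r].sum()))
E
python3 m5.py
```

```text
p [635.8 213.1   7.7] F [ -0.22 -12.93   5.53] T [-2.371  0.05   0.09 ] yaw 0.01 w 41.10686956379627 t 30.55
236 [[309.0, 230.7], [309.7, 225.6]]
240 [[310.4, 230.4], [311.1, 225.3]]
244 [[311.7, 230.2], [312.4, 225.1]]
248 [[313.0, 229.9], [313.8, 224.9]]
250 [[313.7, 229.8], [314.5, 224.7]]
mouth near corner [325.17040879 230.41802965] [326.57602833 222.53964956]
205 None 0
208 [348 353] 6
211 [332 354] 17
214 [318 354] 27
217 [309 340] 18
220 [312 313] 2
223 [313 325] 5
226 [322 324] 3
229 None 0
232 None 0
235 None 0
238 None 0
241 None 0
244 None 0
```

Call:
arm_command --pt "0 0 -1.5 0 0 0 0" --pt "0 0 -1.5 0 0 0 0" --pt "0.6 0 -1.5 0 0 0 0" --pt "0.8 0 -1.5 0 0 0 0" --pt "0.8 0 -1.5 0 0 0 0" --pt "0.8 -30 -1.5 0 0 0 0" --pt "0.8 -80 -1.5 0 0 0 0" --pt "0.8 -100 -40 -30 0 0 0" --pt "0.8 -100 -80 -60 0 0 0" --pt "0.8 -100 -120 -90 0 0 0"

```text
time_s: 31.85
position: [545.8, 94.1, 107.9]
orientation: [0.707, -0.004, 0.707, 0.004]
force: [-0.4, 0.1, 1.1]
gripper_width: 68.4
```

Call:
arm_command --pt "0.8 0 -40 -40 0 0 0" --pt "0.8 0 -80 -80 0 0 0" --pt "0.8 0 -120 -80 0 0 0" --pt "0.8 0 -170 -80 0 0 0" --pt "0.8 0 -220 -80 0 0 0" --pt "0.8 0 -270 -80 0 0 0" --pt "0.8 0 -270 -80 0 0 0" --pt "0.8 0 -270 -80 0 0 0" --pt "0.8 0 -270 -80 0 0 0" --pt "0.8 0 -270 -80 0 0 0"

```text
time_s: 33.1
position: [469.6, -175.0, 107.6]
orientation: [0.707, -0.004, 0.707, 0.004]
force: [-0.6, 0.1, -0.1]
gripper_width: 68.2
```

```bash
cat > m6.py <<'E'
from fit import *
import pickle
cams={n:cap(n) for n in("top","scene")}; pickle.dump(cams,open("c3.pkl","wb"))
# hub block outside of the mouth, shaded dark red; find its rear end along the case axis at z=23 (top of hub)
from scipy.ndimage import map_coordinates as mc
for nm,mx,my,yaw in(("free",{"top":634.2,"scene":636.1},238.6,1.583),("full",{"top":467.6,"scene":468.5},236,None)):
    for n in cams:
        c=cams[n]; im=c["image"].astype(float); red=cv2.GaussianBlur(im[:,:,0]-im[:,:,1],(0,0),.5)
        a=yaw if yaw else 1.59
        for off in(-12,0,12):
            s=np.arange(-70,5,.5); pts=place(np.c_[s,0*s+off,0*s+23],mx[n],my,a); uv=np.array([proj(c,p) for p in pts])
            v=mc(red,[uv[:,1],uv[:,0]],order=1); hi=np.median(v[(s>-25)&(s<-8)]); lo=np.median(v[s<-55]); k=np.flatnonzero(v>(hi+lo)/2)
            print(nm,n,off,"hi/lo",hi.round(),lo.round(),"rear",s[k[0]],"front",s[k[-1]])
E
python3 m6.py; python3 st.py
python3 - <<'E'
import sys;sys.path.insert(0,'.')
import pickle
from h import *
a=pickle.load(open('c0.pkl','rb'));b=pickle.load(open('c3.pkl','rb'))
for n in("top","scene"):
    d=np.abs(a[n]["image"].astype(int)-b[n]["image"]).max(2)
    for k,r in dict(top=dict(bottle=(265,92,40,50),brush=(330,110,95,30),bowl=(136,252,52,54)),scene=dict(bottle=(230,225,35,62),brush=(82,268,112,36),bowl=(290,143,44,30)))[n].items():
        l,t,w,h=r; print(n,k,"max diff",d[t:t+h,l:l+w].max(),(d[t:t+h,l:l+w]>40).sum())
E
```

```text
free top -12 hi/lo 63.0 -8.0 rear -33.5 front 1.5
free top 0 hi/lo 108.0 -10.0 rear -31.0 front -0.5
free top 12 hi/lo 65.0 -9.0 rear -33.5 front 1.5
free scene -12 hi/lo 91.0 -9.0 rear -35.0 front 3.5
free scene 0 hi/lo 135.0 -10.0 rear -32.5 front 1.5
free scene 12 hi/lo 98.0 -10.0 rear -34.5 front 3.5
full top -12 hi/lo 49.0 -7.0 rear -34.5 front -0.5
full top 0 hi/lo 85.0 -9.0 rear -33.0 front -2.5
full top 12 hi/lo 52.0 -8.0 rear -35.5 front -1.0
full scene -12 hi/lo 103.0 -10.0 rear -35.0 front 1.5
full scene 0 hi/lo 131.0 -10.0 rear -36.0 front -0.5
full scene 12 hi/lo 70.0 -10.0 rear -36.5 front 1.5
p [ 469.6 -175.7  107.6] F [ 0.14 -0.26 -0.12] T [-0.005  0.013 -0.017] yaw 0.0108 w 68.18863334890936 t 33.4
top bottle max diff 18 0
top brush max diff 22 0
top bowl max diff 15 0
scene bottle max diff 6 0
scene brush max diff 12 0
scene bowl max diff 4 0
```

```bash
python3 -c "
from cell import workorder; print(workorder.sign_off())"
```

```text
the job is handed in; nothing more can be done
None
```

The hanger is folded and in the empty case, the gripper has let go and moved clear, and the job is handed in at about 33 s of the 67 s allowed. I pushed both arms in with the shut fingers and squeezed them closed at the balance point. The hanger then went into the case tips first. I re-gripped it on the hub for the last part and pushed past the tongue to the stop.

**Last checks:**
- **Hard stop:** 2 mm more commanded gave only 0.2 mm of travel, with the force rising from 7 N to 13 N. The highest push I read was about 13 N, against the 50 N limit.
- **Hub sticking out:** it measures 31–35 mm in the two cameras, against 34 mm nominal. The stored hanger beside it measures 33–36.5 mm.
- **Bystanders:** pictures from before and after show no change at the bottle, bowl or brush.
- **Robot:** it reads about zero outside force.

**What disagreed or was not measured:**
- The two cameras differ by about 2 mm on where the case stands. Measured from the case rim, the hub sticks out about 1 mm more than the stored one. Both are near the pixel resolution.
- I did not measure the arm angles after release. They follow only from the close fit inside the case.

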